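Deal the top film case from the stack into the empty caddy

TASK

Finish dealing the cut-film cases, one to each blue caddy: slide the top case off the stack sideways until it lies wholly on the yellow ledge, never lifting it up out of the stack and leaving the two cases below where they are. Then lean it on the sloped wooden rest and let go of it, take it again by its raised end, and stand it upright, fully down in the slot of the empty caddy. Set it down rather than dropping it and do not disturb the other caddy's case or the lid, spool and reel.

Things in the scene. Friction and masses are not known exactly. Their poses are not given: they have to be found in the camera images.
- case_top: The film case to be dealt, the top one of a stack of three alike: a flat rigid black box with orange end bands, 60 mm wide (its x), 110 mm long (its y), 12 mm thick (its z), about 100 g. Origin: centre of its underside (as it lies in the stack, z up).
- case_centre (a point): The middle of that case's body, 6 mm above its origin along its z.
- case_mid: The second case of the stack, same size and axes, right under case_top. Must stay.
- case_low: The lowest case of the stack, same size and axes. Must stay.
- magazine: Fixed stack holder; origin on the table under the stack's centre, z up. Case undersides at 10, 22, 34 mm; stack top 46 mm; long axis along y. Walls 6 mm thick, 65 mm apart inside (x = +-32.5), as long as the cases, rise to 58 mm: no side grip in the stack. The lower cases are blocked by the ledge (starts at y = -57 mm). See push_end for the open end.
- ledge (a point): Centre of the top of the yellow ledge, 32 mm above the table, at y = -122 mm in the magazine's frame: 40 mm wide (x), 130 mm long (y from -57 to -187 mm), free on both sides, so a case on it overhangs 10 mm each side. It is 2 mm lower than the underside of the top case.
- push_end (a point): Centre of the +y end face of the top case's place in the stack: (0, 55, 40) mm in the magazine's frame. Beyond it there is only a stop 26 mm high (y 57 to 63 mm), so this end is open to a push towards the magazine's -y.
- rest: Fixed sloped rest on a dark 70 x 120 x 8 mm foot; origin under its centre, z up. A wooden board 36 mm wide (x), 60 mm long, climbs at 45 degrees towards the rest's -y from an 11 mm lip that carries the case's lower end. Board meets lip at (0, 40, 35) mm; up the slope is (0, -0.707, 0.707), out of the board (0, 0.707, 0.707).
- rest_mid (a point): On the board's plane, 55 mm up the slope from the lip: where the origin of a case leaning there comes to lie (case x along the rest's x, case -y up the slope if it was not turned round). The case then sticks out 50 mm past the board's upper end, free to be pinched across its 12 mm thickness, and 12 mm past either side.
- caddy_empty: The empty one of two alike fixed blue caddies; origin under the centre of its 90 x 60 mm foot, z up. Slot 17.4 mm wide (y) and 68 mm long (x), floor 9.5 mm up, sloping a little so that a case tips 4 to 7 degrees onto the +y wall; long walls (5 mm thick) rise to 50 mm, ends to 38 mm. A case stands in it on one of its 60 mm ends, its thickness along the caddy's y, centre at 65 mm, top at 120 mm.
- caddy_full: The other caddy, same size and axes, which already holds a case.
- case_full: The case that stands upright in caddy_full; origin at the centre of its lower end. Must stay.
- tank_lid: Bystander: brass lid, 92 mm across, 34 mm high, origin under its centre.
- spool: Bystander: grey plastic spool, 48 mm across, 44 mm high, origin under its centre.
- reel: Bystander: chrome reel, 86 mm across, 36 mm high, origin under its centre.
Mind the look-alikes: they are no part of the job. What is shaped like the case_top but green is not meant. Leave any pink look-alike of the rest alone.

How it is judged:
By the outcome, as a careful person would: the job done as asked, in the order asked, and still so for the second after the job is handed in, with the robot touching nothing.
It also fails if it takes over 67 s, if anything falls off the work surface, if the arm or the gripper's body presses on something with over 40 N, if the wrist force passes 120 N, or if a joint passes its speed limit or range.

ROBOT

A 6-joint arm with a two-finger parallel gripper is mounted at the origin on the work surface. World frame = base frame: x ahead of the robot, y to its left, z up, the work surface at z = 0. Lengths are in m, angles in rad, forces in N, time in s.
With the tool pointing down it reaches from about 0.35 to 0.925 m from the base axis. Payload 6.4 kg.
Tool frame: the origin (TCP) lies midway between the tips of the shut fingers; the grasp point (between the pads) lies 19 mm behind it (manip.tcp_to_grasp is the distance from the TCP to the grasp point, in m); z points along the fingers, y is the direction in which the jaws open and shut (so a half turn about z gives the same grasp; the last joint's range is limited). The gripper opens to 85 mm and grips with 20 to 120 N. Pads are 22 mm wide; open, the fingers measure 114 mm over their backs; the gripper's body (76 mm by 85 mm) begins 54 mm behind the grasp point. The pads swing forward as they close: fully open they stand 13 mm farther back than shut.
Start: joints at [-1.519, 0.245, 1.558, -0, 1.339, -0.174], TCP at [0.146, -0.634, 0.231] pointing down, gripper open.
Joint ranges: [-3.13, 3.13], [-1.02, 2.26], [0.13, 2.54], [-0.95, 4.09], [0.21, 2.88], [-2.74, 2.74]. Speed limits (rad/s): [2.57, 2.57, 3.14, 3.14, 3.14, 3.14].

INTERFACE

Orientations are given as a rotation vector (axis times angle).
In Python, from bench import manip gives the robot as it stands. Calls block until the motion is done:
- manip.move_to(position, orientation): joint-space move of the TCP to a pose.
- manip.move_straight(position, orientation=None, feed=0.15, max_force=None): straight line of the TCP; orientation=None keeps the orientation; feed is the mean speed in m/s. With max_force (N) it stops when the force on the tool has changed by that much, and returns True; else False.
- manip.set_joints(angles): joint-space move.
- manip.gripper_to(opening): finger opening in m; the grip force is fixed at half the most; returns when the fingers have stopped.
- manip.dwell(seconds).
- manip.ik(position, orientation): joint angles nearest the present ones, or None.
- manip.sense(): the state.
- manip.get_image(name): name is "scene" or "top" or "wrist"; returns (picture, depth): 400x640x3 uint8, red, green, blue; 400x640 float32, m along the optical axis (not along the pixel's ray), 0 where there is no reading.
- manip.camera_info(name): a dict with "camera_matrix" (3x3 intrinsics, pixels), "distortion" ([k1, k2, p1, p2, k3] as OpenCV has them; the pictures are not rectified), "camera_from_world" (4x4, takes a point from world to camera coordinates). Camera axes: x right, y up, looking along -z (the intrinsics and any distortion apply to the point x, -y, -z); pixel columns grow to the right and rows downward; lengths in m; the calibration is good to about 2 mm. A picture is of the moment at which its call begins: read the wrist's pose just before it. camera_info takes no time and is no camera call; for the wrist camera it gives the pose at the moment of the call.
A pose or a line that the arm cannot do raises manip.IKError and nothing moves.
- manip.sign_off(): hands the job in, once; it reports no verdict.
The state is a dict: "clock": time; "qpos": joint angles; "qd": joint speeds; "effort": joint torques, N m; "position": TCP position; "eef_rot": TCP orientation; "wrist_force": force on the tool from outside, world axes, zero at the start; "moment": the same for the moment, N m; "grip_width": finger opening in m.
Only numpy, scipy, OpenCV 4.12 (cv2) and the standard library are available. Lean on these libraries where they do the work, as an engineer would, in place of code of your own. Each camera call takes 0.05 s, during which the arm holds its last target.

## Working session

There is one attempt and no reset: what is moved stays moved. The work goes in short steps, each a Python script; the robot and the scene stay as the last script left them, time stands still between calls to the robot, and variables do not carry over. Pictures are saved under pics/ and viewed, and the job is handed in when it is done.

```bash
ls; mkdir -p pics; python3 - <<'E'
from bench import manip
import cv2
for n in("scene","top"):
    p,d=manip.get_image(n); cv2.imwrite(f"pics/{n}0.png",p[...,::-1])
    import numpy as np; np.savez(f"{n}0.npz",p=p,d=d)
    i=manip.camera_info(n); print(n,i)
print(manip.sense())
E
```

```text
pics
scene {'camera_matrix': array([[448.24135935,   0.        , 319.33969297],
       [  0.        , 448.24135935, 194.29191369],
       [  0.        ,   0.        ,   1.        ]]), 'distortion': array([0.01326012, 0.        , 0.        , 0.        , 0.        ]), 'camera_from_world': array([[ 0.8770729 ,  0.48028618,  0.00826494, -0.51558   ],
       [-0.39947312,  0.7197252 ,  0.56781763,  0.17319054],
       [ 0.26676648, -0.50131908,  0.82311289, -1.13460523],
       [ 0.        ,  0.        ,  0.        ,  1.        ]])}
top {'camera_matrix': array([[495.95251094,   0.        , 324.39891331],
       [  0.        , 495.95251094, 198.83241728],
       [  0.        ,   0.        ,   1.        ]]), 'distortion': array([-0.01259146,  0.        ,  0.        ,  0.        ,  0.        ]), 'camera_from_world': array([[ 2.34036600e-02, -9.99632086e-01,  1.37099138e-02,
        -5.54811308e-04],
       [ 9.95861449e-01,  2.45156520e-02,  8.75154731e-02,
        -5.57691899e-01],
       [-8.78193824e-02,  1.16049923e-02,  9.96068813e-01,
        -1.16107270e+00],
       [ 0.00000000e+00,  0.00000000e+00,  0.00000000e+00,
         1.00000000e+00]])}
{'clock': 0.1, 'qpos': array([-1.51909888e+00,  2.45776444e-01,  1.55891637e+00,  1.80224650e-05,
        1.33871552e+00, -1.74091466e-01]), 'qd': array([ 1.95767705e-03, -1.96133131e-03, -2.29517132e-03, -1.03477972e-05,
       -4.17495816e-04, -1.44992503e-04]), 'effort': array([ 3.15679117e-04, -4.30669606e+01, -3.27129292e+01, -2.02130959e-04,
        2.79681277e-03,  1.98216441e-05]), 'position': array([ 0.14550749, -0.63297525,  0.23025688]), 'eef_rot': array([-3.11979490e+00, -3.53704959e-01, -2.01806348e-04]), 'wrist_force': array([-0.1981927 , -0.56924347, -1.06223088]), 'moment': array([-0.05000882, -0.01082817,  0.0491938 ]), 'grip_width': 0.08544786822567332}
```

View pics/scene0.png

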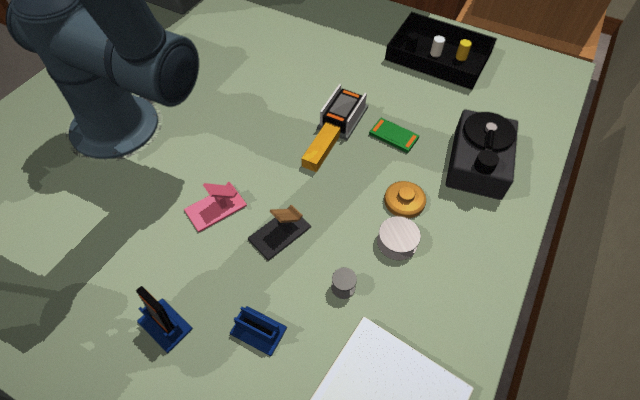

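View pics/top0.png

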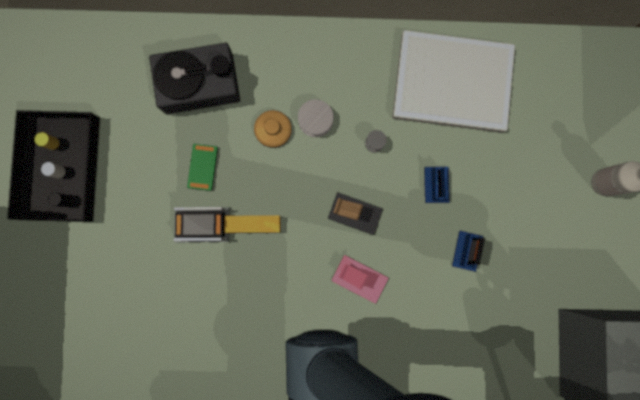

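The scene picture shows the stack at (345,108) with its yellow ledge at (322,147), the wooden rest at (280,228), the pink look-alike at (215,205), the green look-alike case at (394,135), the empty caddy at (258,330) and the full one at (163,320). In the top picture these are at (200,224), (252,224), (355,212), (360,279), (203,167), (437,184) and (468,251). Next I enlarge and measure them.

```bash
cat > h.py <<'E'
import numpy as np, cv2
def cloud(d,info):
    K=info["camera_matrix"];D=np.array(info["distortion"]);T=np.linalg.inv(info["camera_from_world"])
    v,u=np.mgrid[:d.shape[0],:d.shape[1]]
    n=cv2.undistortPoints(np.stack([u,v],-1).reshape(-1,1,2).astype(float),K,D).reshape(-1,2)
    z=d.reshape(-1)
    P=np.c_[n[:,0]*z,-n[:,1]*z,-z]
    return (P@T[:3,:3].T+T[:3,3]).reshape(*d.shape,3)
def project(P,info):
    T=info["camera_from_world"];P=np.atleast_2d(P)@T[:3,:3].T+T[:3,3]
    n=np.c_[P[:,0]/-P[:,2],-P[:,1]/-P[:,2]]
    return cv2.undistortPoints(n.reshape(-1,1,2),np.eye(3),None).reshape(-1,2) if 0 else cv2.projectPoints(np.c_[P[:,0],-P[:,1],-P[:,2]],np.zeros(3),np.zeros(3),info["camera_matrix"],np.array(info["distortion"]))[0].reshape(-1,2)
E
python3 - <<'E'
from bench import manip
from h import *
for n,pts in (("top",dict(stack=(200,224),ledge=(252,224),rest=(350,210),cadE=(437,184),cadF=(468,251),lid=(272,128),reel=(315,118),spool=(376,142),table=(300,180))),("scene",dict(stack=(345,105),ledge=(322,147),cadE=(258,330),table=(350,200)))):
    z=np.load(n+"0.npz");i=manip.camera_info(n);C=cloud(z["d"],i)
    for k,(u,v) in pts.items(): print(n,k,C[v,u].round(4))
    p=z["p"][...,::-1]
    if n=="top":
        a=cv2.resize(p[150:310,160:300],None,fx=5,fy=5*0.7,interpolation=3) if 0 else cv2.resize(p[190:260,160:300],None,fx=5,fy=5,interpolation=3)
        cv2.imwrite("pics/c1.png",a)
        cv2.imwrite("pics/c2.png",cv2.resize(p[150:300,320:500],None,fx=4,fy=4,interpolation=3))
    else: cv2.imwrite("pics/c3.png",cv2.resize(p[80:260,180:430],None,fx=3.2,fy=3.2,interpolation=3))
E
```

```text
top stack [0.4897 0.3017 0.0451]
top ledge [0.493  0.1824 0.0323]
top rest [ 0.53   -0.0467  0.0581]
top cadE [ 0.5976 -0.2525  0.0441]
top cadF [ 0.4415 -0.3255  0.0454]
top lid [0.7244 0.1427 0.0327]
top reel [0.7507 0.0401 0.0363]
top spool [ 0.6943 -0.1064  0.045 ]
top table [ 0.6045  0.0733 -0.    ]
scene stack [0.4933 0.3049 0.0472]
scene ledge [0.5027 0.1681 0.0322]
scene cadE [ 0.6139 -0.2734  0.0525]
scene table [0.6208 0.0833 0.0035]
```

View pics/c1.png

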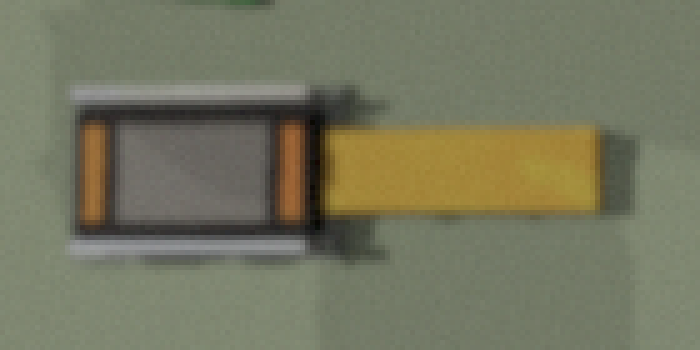

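View pics/c2.png

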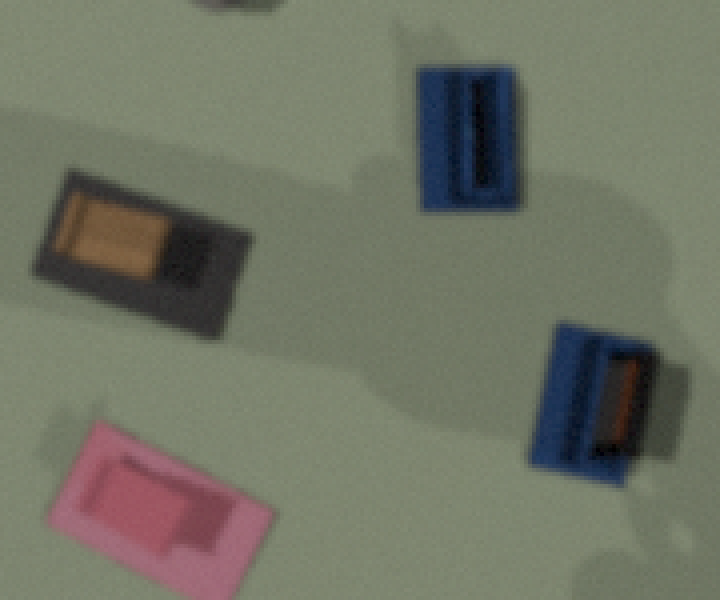

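View pics/c3.png

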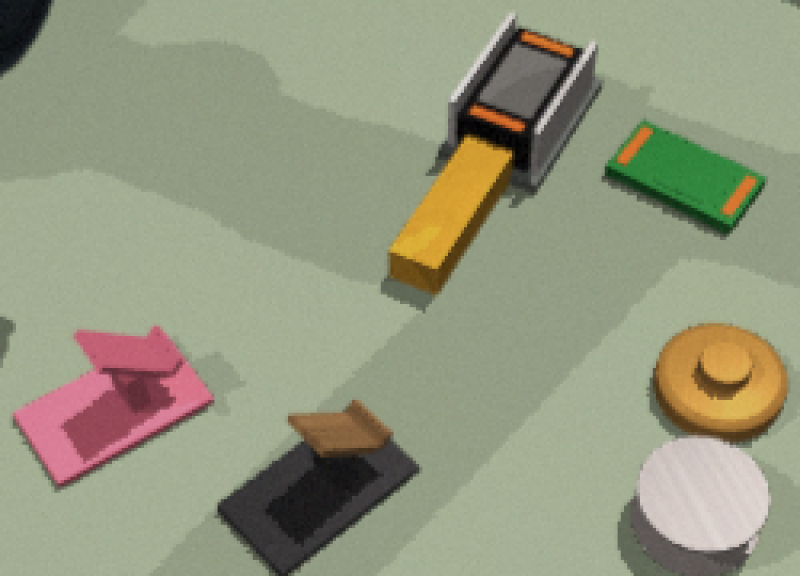

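```bash
python3 - <<'E'
from bench import manip
from h import *
z=np.load("top0.npz");i=manip.camera_info("top");C=cloud(z["d"],i);p=z["p"]
hsv=cv2.cvtColor(p,cv2.COLOR_RGB2HSV)
def rect(name,m,zlo,zhi,box):
    u0,v0,u1,v1=box; mm=np.zeros(m.shape,bool); mm[v0:v1,u0:u1]=m[v0:v1,u0:u1]
    Z=C[...,2]; mm&=(Z>zlo)&(Z<zhi)
    P=C[mm]; r=cv2.minAreaRect((P[:,:2]*1000).astype(np.float32)); print(name,mm.sum(),np.round(r[0],1),np.round(r[1],1),round(r[2],2),P[:,2].mean().round(4))
H,S,V=hsv[...,0],hsv[...,1],hsv[...,2]
T=np.ones(H.shape,bool)
rect("ledge",(H>15)&(H<32)&(S>140),.027,.037,(225,205,290,245))
rect("cases+walls",T,.04,.075,(160,195,235,255))
rect("walls",T,.052,.075,(160,195,235,255))
rect("restfoot",T,.004,.012,(315,180,395,245))
rect("restboard",T,.030,.12,(315,180,395,245))
rect("cadEfoot",T,.004,.015,(415,155,458,215))
rect("cadEwalls",T,.046,.06,(415,155,458,215))
rect("cadFfoot",T,.004,.015,(445,225,495,280))
rect("cadFwalls",T,.04,.06,(445,225,495,280))
rect("cadFcase",T,.10,.14,(445,225,510,280))
rect("cadall",T,.005,.06,(415,155,458,215))
i=manip.camera_info("wrist");print(i)
p,d=manip.get_image("wrist");cv2.imwrite("pics/w0.png",p[...,::-1])
s=manip.sense();print(s["position"],s["eef_rot"])
E
```

```text
ledge 846 [494.3 182.8] [ 35.7 128.6] 1.39 0.0314
cases+walls 1503 [490.6 305.7] [ 76.4 111.6] 1.67 0.0477
walls 262 [490.5 305.5] [ 76.4 110.8] 1.58 0.0574
restfoot 956 [529.4 -60.5] [186.2 154.1] 89.51 0.0072
restboard 394 [534.2 -41.3] [58.  36.5] 71.47 0.0541
cadEfoot 495 [ 602.5 -253.1] [142.5 102.6] 6.15 0.0077
cadEwalls 148 [ 602.2 -260.5] [76.5 28.7] 2.25 0.0489
cadFfoot 391 [ 438.4 -339.4] [115.2 131.1] 87.91 0.0075
cadFwalls 158 [ 442.7 -335.3] [29.4 77.5] 79.35 0.0486
cadFcase 210 [ 444.1 -329.3] [14.2 60. ] 79.61 0.116
cadall 823 [ 593.9 -262.8] [101.3 116.4] 85.99 0.0226
{'camera_matrix': array([[309.53560792,   0.        , 312.31519424],
       [  0.        , 309.53560792, 200.53773918],
       [  0.        ,   0.        ,   1.        ]]), 'distortion': array([-0.02104421,  0.        ,  0.        ,  0.        ,  0.        ]), 'camera_from_world': array([[ 2.23139018e-01, -9.74786335e-01, -7.60681163e-04,
        -6.48967277e-01],
       [ 9.34300921e-01,  2.14093904e-01, -2.85036120e-01,
         3.52268775e-02],
       [ 2.78012172e-01,  6.28919749e-02,  9.58516474e-01,
        -3.79901612e-01],
       [ 0.00000000e+00,  0.00000000e+00,  0.00000000e+00,
         1.00000000e+00]])}
[ 0.1454995  -0.63308095  0.23043593] [-3.12013219e+00 -3.53747383e-01 -1.62121013e-04]
```

View pics/w0.png

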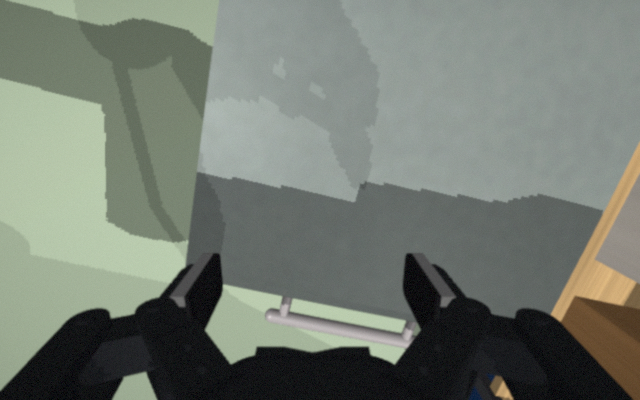

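```bash
cat >> h.py <<'E'
from scipy.spatial.transform import Rotation as Ro
def rv(x,y,z): return Ro.from_matrix(np.array([x,y,z]).T).as_rotvec()
def frame(yaw):
    c,s=np.cos(yaw),np.sin(yaw); return np.array([[c,-s,0],[s,c,0],[0,0,1.]])
def down(yaw): # tool down, tool x at yaw
    R=frame(yaw); return Ro.from_matrix(R@np.diag([1,-1,-1.])).as_rotvec()
MAG=(np.array([.4906,.3055,0]),np.radians(1.6))
REST=(np.array([.5270,-.0600,0]),np.radians(-18.5))
CAD=(np.array([.6020,-.2605,0]),np.radians(2.25))
E
python3 - <<'E'
from bench import manip
from h import *
def ck(n,p,r): print(n,np.round(manip.ik(p,r),2) if manip.ik(p,r) is not None else None)
R=frame(MAG[1]);o=MAG[0]
ck("push",o+R@[0,.07,.037],down(MAG[1]+np.pi/2)); ck("push0",o+R@[0,.07,.037],down(MAG[1]))
ck("grab",o+R@[0,-.122,.013],down(MAG[1]+np.pi/2))
R=frame(REST[1]);o=REST[0];q=2**-.5
mid=np.array([0,.04-.055*q,.035+.055*q])
z=R@[0,-q,-q]; x=R@[0,q,-q]; y=np.cross(z,x)
ck("lean",o+R@(mid)+z*.02,rv(x,y,z))
ck("leanUp",o+R@(mid)-z*.1,rv(x,y,z))
z=R@[0,q,-q]
end=o+R@(mid+np.array([0,-q,q])*.055+np.array([0,q,q])*.006)
for s in(1,-1):
    x=R@[s,0,0];y=np.cross(z,x)
    for b in(-.015,.03,.1):
        ck(f"pinch{s}{b}",end-z*b,rv(x,y,z))
R=frame(CAD[1])
for a in(0,np.pi): ck("cad",CAD[0]+[0,0,.16],down(CAD[1]+a))
manip.move_to([.595,-.255,.21],down(0))
s=manip.sense();print(s["clock"])
i=manip.camera_info("wrist");p,d=manip.get_image("wrist");cv2.imwrite("pics/w1.png",p[...,::-1]);np.savez("w1.npz",p=p,d=d,T=i["camera_from_world"])
E
```

```text
push [ 0.47  0.41  1.74 -0.    0.99  0.44]
push0 [ 0.47  0.41  1.74 -0.    0.99  2.01]
grab [ 0.14  0.28  1.98 -0.    0.89  0.11]
lean [-0.03  0.44  1.82 -0.78  1.28  0.69]
leanUp [ 0.11  0.39  1.69 -0.7   1.48  0.65]
pinch1-0.015 [-0.71  0.24  1.98  0.73  1.36  0.86]
pinch10.03 [-0.77  0.2   1.95  0.7   1.44  0.86]
pinch10.1 [-0.85  0.15  1.9   0.66  1.56  0.87]
pinch-1-0.015 [-0.71  0.24  1.98  0.73  1.36 -2.29]
pinch-10.03 [-0.77  0.2   1.95  0.7   1.44 -2.28]
pinch-10.1 [-0.85  0.15  1.9   0.66  1.56 -2.27]
cad [-0.58  0.33  1.59 -0.    1.22  0.95]
cad [-0.58  0.33  1.59 -0.    1.22 -2.19]
2.2583
```

View pics/w1.png

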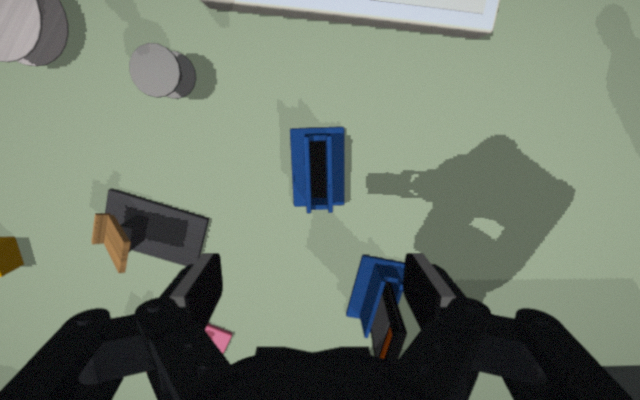

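The wrist view shows the empty caddy at (318,168), the wooden rest at (150,230) with its board at (112,242), and part of the full caddy at (385,300). I'll measure from its depth.

```bash
cat > fit.py <<'E'
from h import *
def rect(name,C,box,zlo,zhi):
    u0,v0,u1,v1=box; P=C[v0:v1,u0:u1].reshape(-1,3); P=P[(P[:,2]>zlo)&(P[:,2]<zhi)]
    r=cv2.minAreaRect((P[:,:2]*1000).astype(np.float32)); print(name,len(P),np.round(r[0],1),np.round(r[1],1),round(r[2],2),P[:,2].mean().round(4)); return P
E
python3 - <<'E'
from bench import manip
from fit import *
z=np.load("w1.npz");i=dict(manip.camera_info("wrist"));i["camera_from_world"]=z["T"];C=cloud(z["d"],i)
print("table",C[100,250],C[300,300])
rect("cadwalls",C,(285,120,352,215),.044,.056)
rect("cadfoot",C,(285,120,352,215),.004,.03)
rect("board",C,(85,205,135,275),.02,.12)
rect("foot",C,(100,180,215,268),.005,.012)
for v in (150,160,170,180,190,200): print(v,[(round(float(C[v,u,0])*1000),round(float(C[v,u,1])*1000,1),round(float(C[v,u,2])*1000,1)) for u in range(306,331,2)])
p=z["p"][...,::-1]
cv2.imwrite("pics/w1c.png",cv2.resize(p[110:220,270:370],None,fx=5,fy=5,interpolation=2))
cv2.imwrite("pics/w1r.png",cv2.resize(p[175:285,80:220],None,fx=5,fy=5,interpolation=2))
E
```

```text
table [ 0.67775006 -0.1880994   0.00175079] [ 0.42788765 -0.23898965  0.00215105]
cadwalls 783 [ 604.3 -261.4] [77.6 27.5] 0.89 0.0505
cadfoot 3242 [ 604.2 -261.5] [90.3 60. ] 1.56 0.0096
board 1636 [535.9 -41.8] [58.6 37.9] 72.0 0.0516
foot 4120 [528.8 -63.4] [119.9  71.4] 71.46 0.0085
150 [(630, -249.4, 51.1), (630, -251.3, 50.9), (625, -253.0, 9.2), (624, -255.2, 9.1), (625, -257.4, 10.7), (625, -259.6, 9.5), (625, -261.8, 10.3), (625, -264.0, 10.3), (625, -266.2, 11.3), (625, -268.4, 10.4), (627, -269.7, 31.8), (630, -270.8, 50.5), (630, -272.7, 50.9)]
160 [(620, -249.3, 51.3), (620, -251.2, 49.2), (613, -252.9, 8.8), (613, -255.2, 8.7), (613, -257.4, 9.1), (613, -259.6, 9.6), (614, -261.8, 11.3), (614, -264.1, 10.4), (614, -266.3, 10.9), (614, -268.5, 11.8), (616, -270.0, 26.2), (620, -270.9, 50.4), (620, -272.9, 50.5)]
170 [(610, -249.2, 50.5), (610, -251.2, 50.1), (604, -253.0, 21.8), (602, -255.1, 9.4), (602, -257.4, 9.8), (602, -259.6, 9.2), (602, -261.9, 11.3), (602, -264.1, 10.5), (602, -266.3, 11.1), (602, -268.6, 10.8), (604, -270.4, 20.4), (610, -271.0, 51.0), (610, -273.0, 50.8)]
180 [(600, -249.1, 50.9), (600, -251.1, 50.7), (599, -253.1, 46.4), (590, -255.1, 8.5), (591, -257.4, 10.2), (591, -259.7, 9.5), (591, -261.9, 10.4), (591, -264.2, 10.1), (591, -266.4, 11.5), (591, -268.7, 11.3), (592, -270.8, 15.0), (600, -271.2, 50.4), (600, -273.1, 51.4)]
190 [(590, -249.0, 50.8), (589, -251.0, 49.5), (589, -253.1, 50.3), (579, -255.1, 8.8), (579, -257.4, 8.5), (579, -259.7, 10.8), (579, -261.9, 10.2), (579, -264.2, 10.2), (579, -266.5, 11.7), (580, -268.7, 12.2), (579, -271.0, 12.0), (590, -271.3, 50.8), (590, -273.3, 50.5)]
200 [(579, -248.9, 50.0), (579, -251.0, 50.8), (579, -253.0, 51.0), (570, -255.1, 18.9), (570, -257.3, 19.8), (570, -259.6, 19.1), (570, -261.8, 20.7), (570, -264.0, 20.4), (570, -266.3, 21.1), (570, -268.5, 21.5), (570, -270.7, 21.4), (579, -271.4, 50.2), (579, -273.5, 49.6)]
```

View pics/w1c.png

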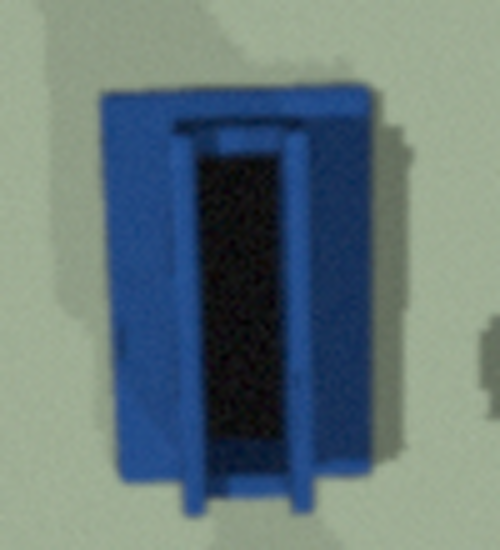

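View pics/w1r.png

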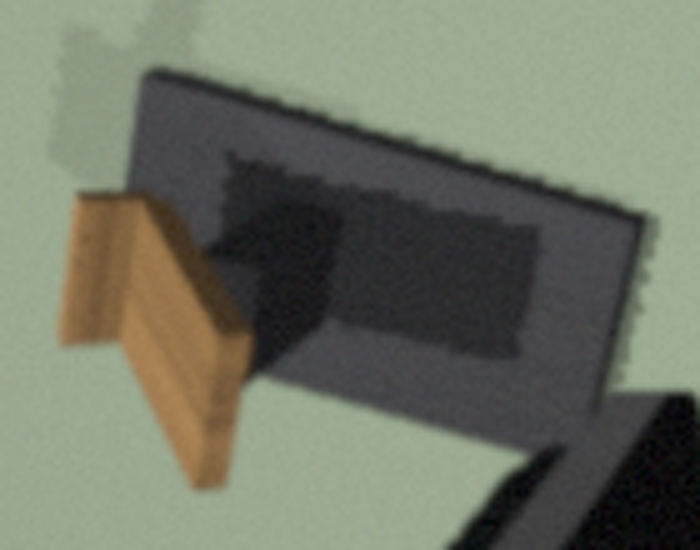

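```bash
sed -i 's/^REST=.*/REST=(np.array([.5281,-.0631,0]),np.radians(-18.5))/;s/^CAD=.*/CAD=(np.array([.6034,-.2611,0]),np.radians(1.6))/' h.py
python3 - <<'E'
from bench import manip
from fit import *
R=frame(MAG[1]);o=MAG[0]
manip.move_to(o+R@[0,.04,.20],down(MAG[1]+np.pi/2))
i=manip.camera_info("wrist");p,d=manip.get_image("wrist");cv2.imwrite("pics/w2.png",p[...,::-1]);np.savez("w2.npz",p=p,d=d,T=i["camera_from_world"])
print(manip.sense()["clock"])
C=cloud(d,i)
for k,b in (("walls",(.054,.07)),("cases",(.041,.052)),("ledge",(.026,.038))): 
    Z=C[:250]; P=Z.reshape(-1,3);P=P[(P[:,2]>b[0])&(P[:,2]<b[1])&(abs(P[:,0]-.49)<.06)]
    r=cv2.minAreaRect((P[:,:2]*1000).astype(np.float32)); print(k,len(P),np.round(r[0],1),np.round(r[1],1),round(r[2],2),P[:,2].mean().round(4))
E
```

```text
4.5417
walls 1022 [491.4 320.2] [77.1 79.2] 1.87 0.0585
cases 4958 [491.3 318.2] [75.9 85. ] 1.6 0.0471
ledge 577 [490.6 320.1] [75.5 96.9] 0.7 0.0291
```

View pics/w2.png

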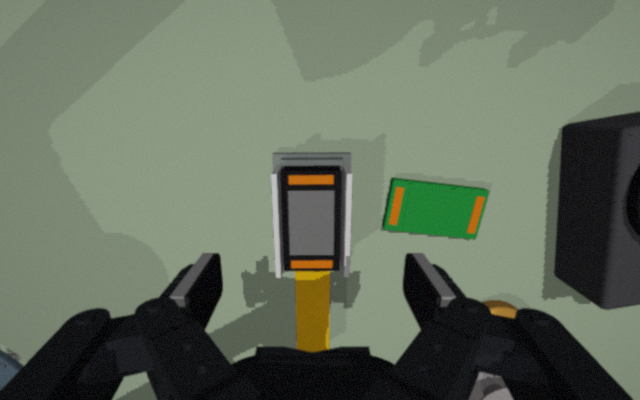

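The stack's top case at (312,220), black with orange bands, lies between the white walls with the ledge below at (312,310). The green one at (437,208) lies on the table and is not meant. Next comes the push.

```bash
sed -i 's/^MAG=.*/MAG=(np.array([.4911,.3056,0]),np.radians(1.6))/' h.py
python3 - <<'E'
from bench import manip
from fit import *
R=frame(MAG[1]);o=MAG[0];r=down(MAG[1]+np.pi/2)
manip.gripper_to(0.0)
manip.move_to(o+R@[0,.088,.10],r)
print(manip.move_straight(o+R@[0,.088,.0385],feed=.12,max_force=15))
print(manip.move_straight(o+R@[0,-.056,.0385],feed=.06,max_force=20))
s=manip.sense();print(s["clock"],R.T@(s["position"]-o),s["wrist_force"],s["grip_width"])
p,d=manip.get_image("top");np.savez("top1.npz",p=p,d=d);cv2.imwrite("pics/t1.png",cv2.resize(p[180:270,150:300,::-1],None,fx=5,fy=5,interpolation=2))
p,d=manip.get_image("scene");cv2.imwrite("pics/s1.png",cv2.resize(p[60:200,240:440,::-1],None,fx=4,fy=4,interpolation=2))
E
```

```text
False
False
9.0333 [ 8.11935815e-06 -5.58757968e-02  3.85469258e-02] [-0.41059191  0.04476061  0.56332187] -0.00015280368005270736
```

View pics/s1.png

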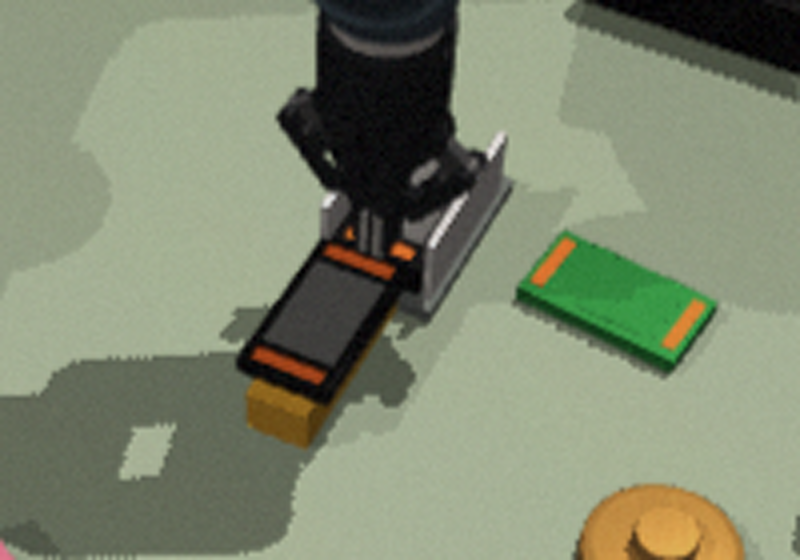

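View pics/t1.png

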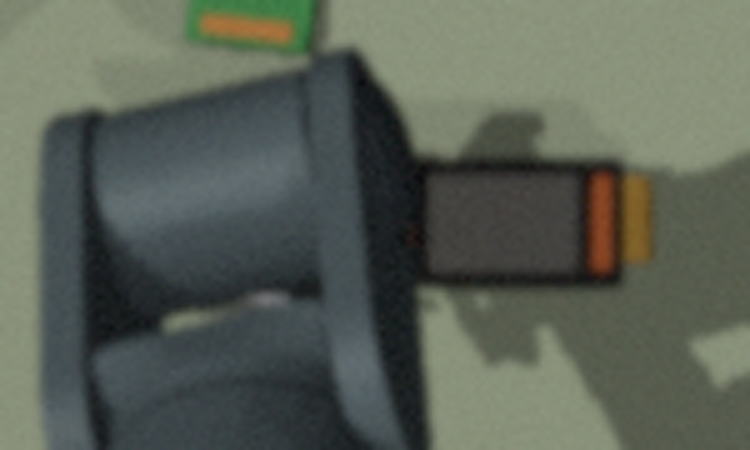

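The case lies on the ledge: in the top crop its -y end is at (618,225) and the ledge shows to (652,225). I'll measure it while backing off.

```bash
python3 - <<'E'
from bench import manip
from fit import *
R=frame(MAG[1]);o=MAG[0];r=down(MAG[1]+np.pi/2)
manip.move_straight(o+R@[0,-.045,.0385],feed=.1)
manip.move_straight(o+R@[0,-.045,.12],feed=.2)
manip.move_to(o+R@[0,-.09,.18],r)
i=manip.camera_info("wrist");p,d=manip.get_image("wrist");cv2.imwrite("pics/w3.png",p[...,::-1]);np.savez("w3.npz",p=p,d=d,T=i["camera_from_world"])
print(manip.sense()["clock"])
for n,(p,d,i) in dict(wrist=(p,d,i),top=(*manip.get_image("top"),manip.camera_info("top"))).items():
    C=cloud(d,i).reshape(-1,3);L=(C-o)@R
    hsv=cv2.cvtColor(p,cv2.COLOR_RGB2HSV).reshape(-1,3)
    m=(abs(L[:,0])<.04)&(L[:,1]<-.06)&(L[:,1]>-.2)&(L[:,2]>.0395)&(L[:,2]<.052)
    r_=cv2.minAreaRect((L[m,:2]*1000).astype(np.float32));print(n,m.sum(),r_,L[m,2].mean())
    m=(abs(L[:,0])<.016)&(L[:,1]<-.15)&(L[:,1]>-.2)&(L[:,2]>.028)&(L[:,2]<.037);print("ledge end",L[m,1].min() if m.any() else None)
E
```

```text
10.4
wrist 5260 ((-0.2530231475830078, -115.51127624511719), (61.00300216674805, 98.45777130126953), 0.007364856079220772) 0.045081858244493955
ledge end None
top 863 ((-0.6520099639892578, -135.19827270507812), (81.93366241455078, 58.71260452270508), 89.78681182861328) 0.04375370685718038
ledge end -0.18697876932995372
```

View pics/w3.png

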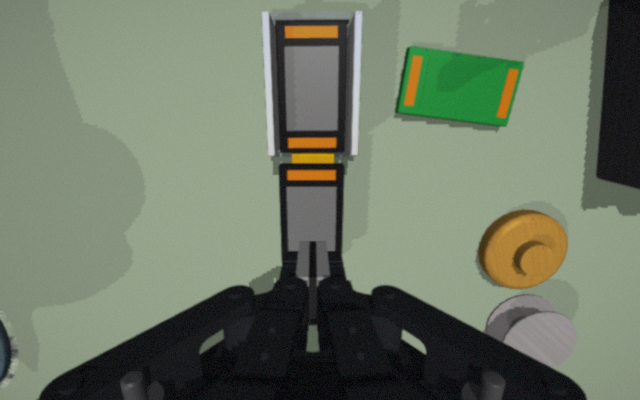

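The stack at (312,90) is intact with two cases. The dealt case at (312,215) lies on the ledge, clear of the stack by a yellow gap at row 158; its centre is at magazine y ≈ -121 mm. Next: grip it and carry it to the rest.

```bash
cat >> h.py <<'E'
q=2**-.5
RR=frame(REST[1]); ZL=RR@[0,-q,-q]; XL=RR@[0,q,-q]; LEAN=rv(XL,np.cross(ZL,XL),ZL)
N=-ZL; UP=-XL; MID=REST[0]+RR@np.array([0,.04-.055*q,.035+.055*q])
E
python3 - <<'E'
from bench import manip
from fit import *
R=frame(MAG[1]);o=MAG[0];r=down(MAG[1]+np.pi/2)
manip.gripper_to(.085)
manip.move_to(o+R@[0,-.121,.09],r)
print(manip.move_straight(o+R@[0,-.121,.013],feed=.12,max_force=12))
manip.gripper_to(.04)
s=manip.sense();print(s["clock"],R.T@(s["position"]-o),s["wrist_force"],s["grip_width"])
manip.move_straight(o+R@[0,-.121,.14],feed=.15)
manip.move_to(MID+N*.05+UP*.010,LEAN)
s=manip.sense();print(s["clock"],s["position"],s["wrist_force"],s["grip_width"])
p,d=manip.get_image("scene");cv2.imwrite("pics/s2.png",cv2.resize(p[120:300,180:400,::-1],None,fx=3.3,fy=3.3,interpolation=2))
i=manip.camera_info("wrist");p,d=manip.get_image("wrist");cv2.imwrite("pics/w4.png",p[...,::-1]);np.savez("w4.npz",p=p,d=d,T=i["camera_from_world"])
E
```

```text
False
12.85 [ 0.00112635 -0.12083775  0.01429388] [ 0.14217456 -0.61203625  6.43291103] 0.05893853846483009
14.7167 [ 0.5370343  -0.03476661  0.11571209] [ 0.91708115  0.49344896 -1.19841184] 0.05853447170922407
```

View pics/s2.png

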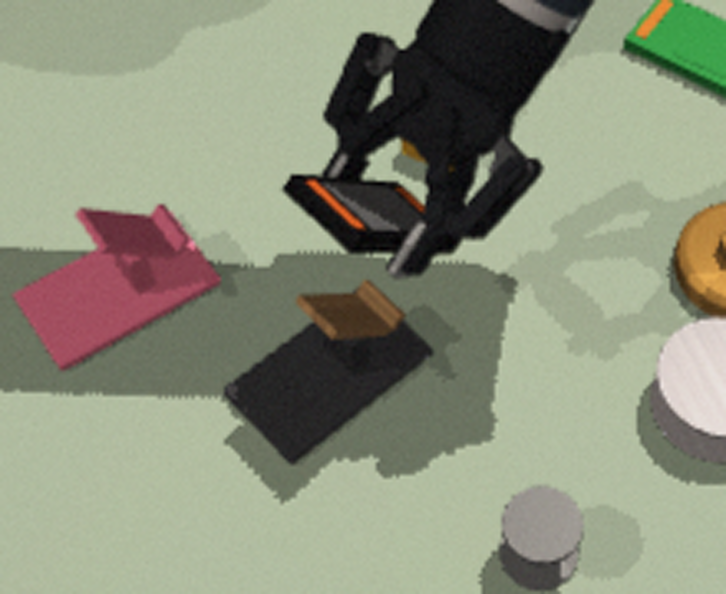

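View pics/w4.png

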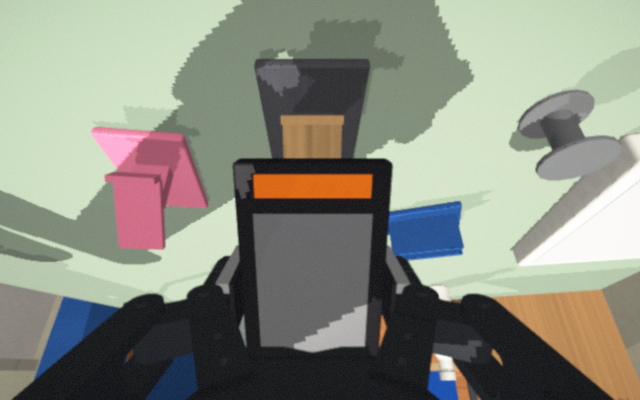

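The case is gripped level at (312,260) in the wrist picture and lines up with the wooden rest's lip at (312,135). Now lower it with force limits.

```bash
python3 - <<'E'
from bench import manip
from fit import *
def st(n):
    s=manip.sense();e=s["position"]-MID;print(n,round(s["clock"],2),"N",round(float(e@N)*1e3,2),"UP",round(float(e@UP)*1e3,2),"X",round(float(e@(RR[:,0]))*1e3,2),"F N/UP",(s["wrist_force"]@N).round(2),(s["wrist_force"]@UP).round(2),s["grip_width"].round(4))
st(0)
manip.move_straight(MID-N*.005+UP*.009,LEAN,feed=.15)
st(1)
print(manip.move_straight(MID-N*.025+UP*.009,LEAN,feed=.03,max_force=5)); st(2)
s=manip.sense();p=s["position"]+N*.0015
manip.move_straight(p,LEAN,feed=.03)
print(manip.move_straight(p-UP*.02,LEAN,feed=.03,max_force=5)); st(3)
s=manip.sense();p=s["position"]+UP*.0003
print(manip.move_straight(p-N*.006,LEAN,feed=.02,max_force=4)); st(4)
p,d=manip.get_image("scene");cv2.imwrite("pics/s3.png",cv2.resize(p[120:300,180:400,::-1],None,fx=3.3,fy=3.3,interpolation=2))
E
```

```text
Traceback (most recent call last):
AttributeError: 'float' object has no attribute 'round'
```

```bash
cat > st.py <<'E'
from bench import manip
from fit import *
def st(n):
    s=manip.sense();e=s["position"]-MID;f=s["wrist_force"];print(n,*[round(float(a),2) for a in (s["clock"],1e3*e@N,1e3*e@UP,1e3*e@RR[:,0],f@N,f@UP,1e3*s["grip_width"])])
E
python3 - <<'E'
from st import *
st(0)
manip.move_straight(MID-N*.005+UP*.009,LEAN,feed=.15)
st(1)
print(manip.move_straight(MID-N*.025+UP*.009,LEAN,feed=.03,max_force=5)); st(2)
s=manip.sense();p=s["position"]+N*.0015
manip.move_straight(p,LEAN,feed=.03)
print(manip.move_straight(p-UP*.02,LEAN,feed=.03,max_force=5)); st(3)
s=manip.sense();p=s["position"]+UP*.0003
print(manip.move_straight(p-N*.006,LEAN,feed=.02,max_force=4)); st(4)
p,d=manip.get_image("scene");cv2.imwrite("pics/s3.png",cv2.resize(p[120:300,180:400,::-1],None,fx=3.3,fy=3.3,interpolation=2))
E
```

```text
0 14.82 50.66 9.84 -0.25 -0.48 -1.11 58.78
1 15.33 -4.56 9.19 0.16 -0.74 -0.52 58.64
True
2 15.83 -18.24 8.96 0.28 4.48 1.84 58.58
True
3 16.52 -17.11 -0.48 0.21 0.45 3.54 58.95
True
4 16.73 -18.22 -0.5 0.27 2.96 0.46 58.86
```

View pics/s3.png

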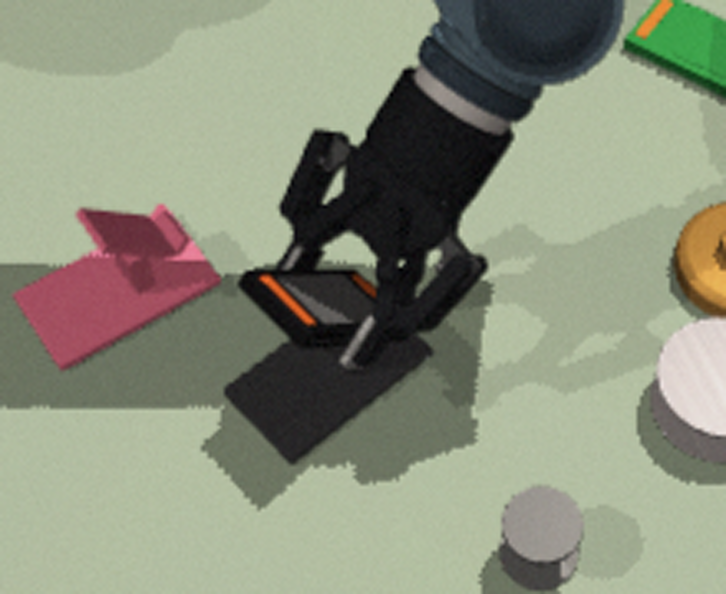

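Contact with board and lip came within 1 mm of the computed pose. Release, then retreat along the board normal.

```bash
python3 - <<'E'
from st import *
manip.gripper_to(.085); st(0)
s=manip.sense()
manip.move_straight(s["position"]+N*.09,LEAN,feed=.15); st(1)
p,d=manip.get_image("scene");cv2.imwrite("pics/s4.png",cv2.resize(p[120:300,180:400,::-1],None,fx=3.3,fy=3.3,interpolation=2))
manip.move_to(MID+[0,0,.22],down(REST[1]+np.pi/4))
manip.gripper_to(.05)
Zp=-UP;Xp=RR[:,0];PIN=rv(Xp,np.cross(Zp,Xp),Zp)
manip.move_to(MID+N*.006+UP*.14,PIN); st(2)
p,d=manip.get_image("scene");cv2.imwrite("pics/s5.png",cv2.resize(p[120:300,180:400,::-1],None,fx=3.3,fy=3.3,interpolation=2))
i=manip.camera_info("wrist");p,d=manip.get_image("wrist");cv2.imwrite("pics/w5.png",p[...,::-1]);np.savez("w5.npz",p=p,d=d,T=i["camera_from_world"])
E
```

```text
0 17.16 -18.89 -0.54 -0.15 0.39 0.38 84.92
1 17.91 70.36 -0.76 -0.7 -0.02 0.08 84.91
2 19.87 5.56 140.35 0.15 0.47 0.26 49.7
```

View pics/s5.png

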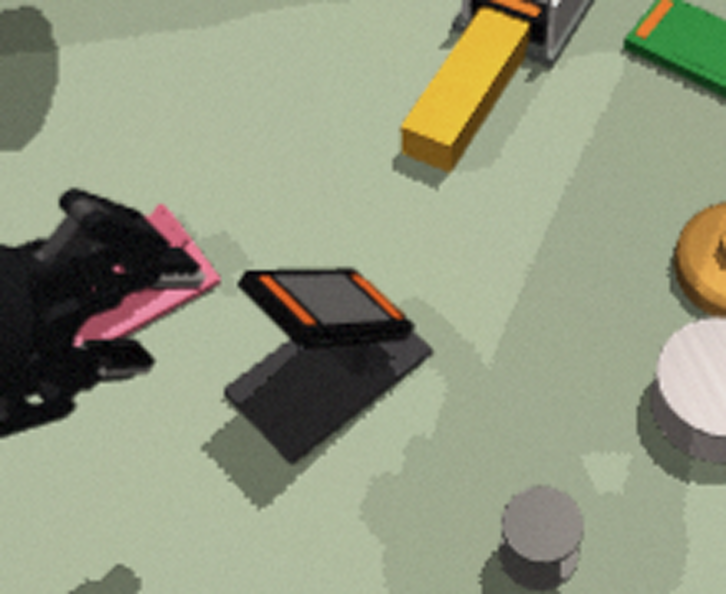

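View pics/w5.png

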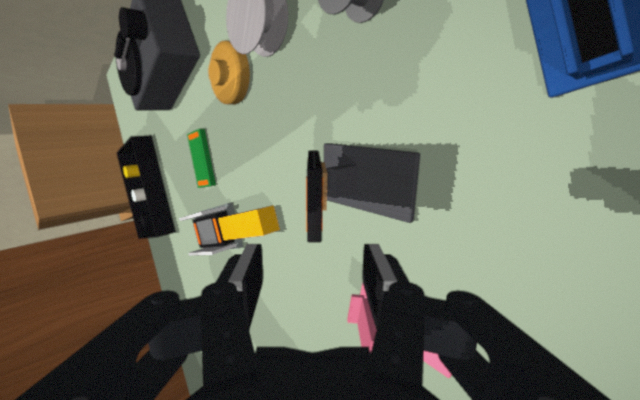

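View pics/s4.png

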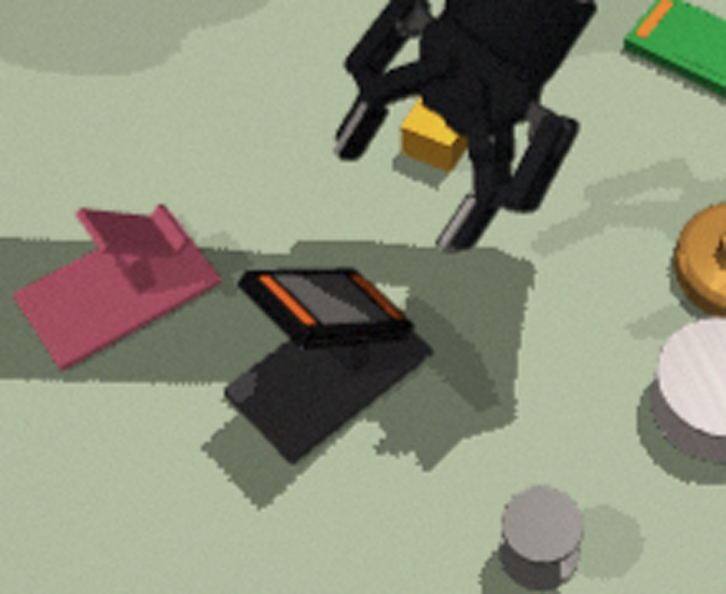

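The case leans free on the rest at (325,305) and is centred between the fingers (wrist picture, 315). I'll check the clearance to the pink look-alike before pinching.

```bash
python3 - <<'E'
from st import *
z=np.load("top0.npz");C=cloud(z["d"],manip.camera_info("top"));hsv=cv2.cvtColor(z["p"],cv2.COLOR_RGB2HSV)
m=(hsv[...,0]>160)&(hsv[...,1]>70); m[:240]=0;m[320:]=0;m[:,:320]=0;m[:,400:]=0
P=C[m];print(m.sum(),P.min(0),P.max(0))
for up in(.14,.02):
    t=MID+N*.006+UP*up; L=np.c_[(P-t)@RR[:,0],(P-t)@N,(P-t)@UP]*1e3
    b=(L[:,2]>-5)&(L[:,1]>-200)  # behind tip
    k=L[b]; 
    d=np.maximum(np.maximum(abs(k[:,0])-45,abs(k[:,1])-60),0); j=d.argmin() if len(k) else None; print(up,len(k),d.min() if len(k) else None,k[j] if len(k) else None)
E
```

```text
1373 [ 3.16950688e-01 -1.41839449e-01  1.49422098e-05] [0.45343216 0.02659181 1.20532259]
0.14 10 776.6499584274026 [-99.26890958 836.64995843 617.43611378]
0.02 626 72.62123795945674 [-117.62123796 -117.43875042   -3.5913224 ]
```

```bash
cat >> st.py <<'E'
Zp=-UP;Xp=RR[:,0];PIN=rv(Xp,np.cross(Zp,Xp),Zp)
E
python3 - <<'E'
from st import *
print(manip.move_straight(MID+N*.006+UP*.020,PIN,feed=.12,max_force=10)); st(0)
manip.gripper_to(.0); st(1)
s=manip.sense();
manip.move_straight(s["position"]+[0,0,.09],feed=.12); st(2)
p,d=manip.get_image("scene");cv2.imwrite("pics/s6.png",cv2.resize(p[120:300,180:400,::-1],None,fx=3.3,fy=3.3,interpolation=2))
c=CAD[0]+[0,0,.22]
manip.move_to(c,down(CAD[1]));st(3);s=manip.sense();print(s["position"],c,s["wrist_force"],s["moment"])
p,d=manip.get_image("scene");np.savez("s7.npz",p=p,d=d);cv2.imwrite("pics/s7.png",cv2.resize(p[220:380,120:340,::-1],None,fx=3.4,fy=3.4,interpolation=2))
p,d=manip.get_image("top");np.savez("t7.npz",p=p,d=d);cv2.imwrite("pics/t7.png",cv2.resize(p[130:280,380:540,::-1],None,fx=4,fy=4,interpolation=2))
i=manip.camera_info("wrist");p,d=manip.get_image("wrist");cv2.imwrite("pics/w7.png",p[...,::-1]);np.savez("w7.npz",p=p,d=d,T=i["camera_from_world"])
E
```

```text
False
0 21.12 6.05 20.74 0.63 1.13 -0.66 49.92
1 21.54 5.88 20.62 0.48 -0.51 3.2 11.28
2 22.44 69.02 83.49 -0.13 -0.78 -1.61 11.14
3 23.31 -14.28 218.14 132.94 -1.41 -0.6 11.41
[ 0.60237744 -0.26008482  0.2180451 ] [ 0.6034 -0.2611  0.22  ] [-0.15719507 -0.55062373 -1.41883802] [-0.01119462  0.01455326  0.00983171]
```

View pics/s6.png

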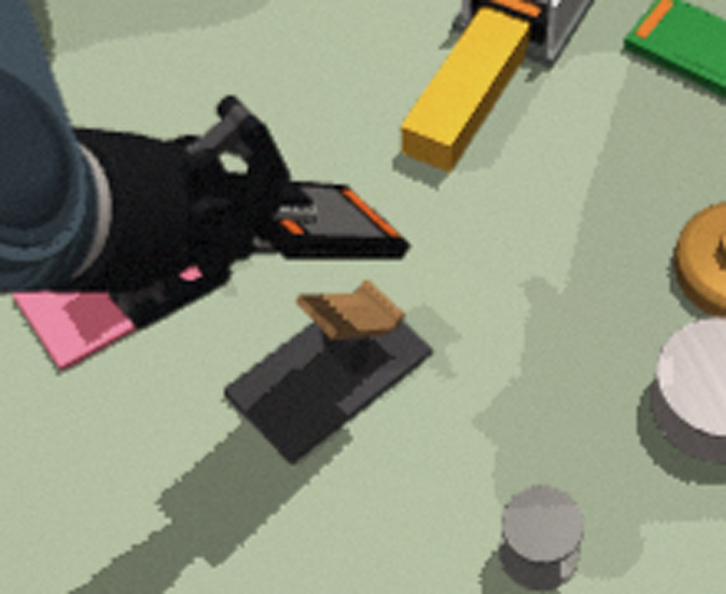

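View pics/s7.png

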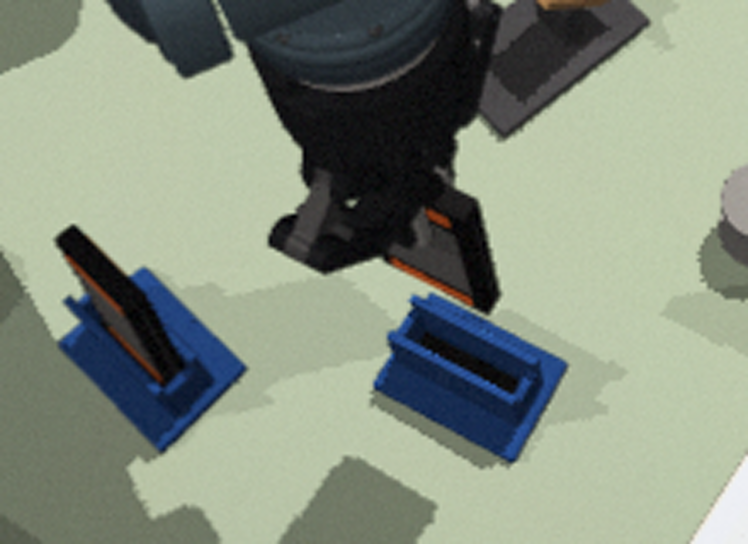

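View pics/w7.png

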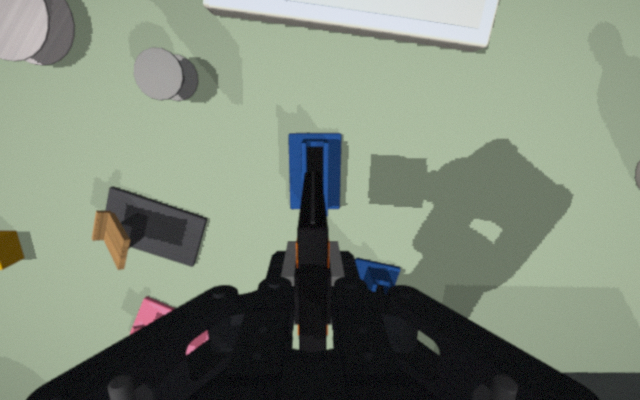

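The wrist picture shows the case's edge face running from (313,235) to (314,172), in line with the slot at (316,155). I measure both in that same frame.

```bash
cat > rel.py <<'E'
from st import *
def rel(f):
    z=np.load(f);i=dict(manip.camera_info("wrist"));i["camera_from_world"]=z["T"];C=cloud(z["d"],i)
    R=frame(CAD[1]);L=((C-CAD[0])@R)*1e3
    P=L.reshape(-1,3)
    for h in range(60,200,15):
        m=(abs(P[:,0]-30)<25)&(abs(P[:,1])<25)&(abs(P[:,2]-h)<4)
        if m.sum()>4:
            q_=P[m]; print("case z",h,m.sum(),"x",np.median(q_[:,0]).round(1),"y lo/hi",np.percentile(q_[:,1],[3,97]).round(1))
    m=(abs(P[:,0])<50)&(abs(P[:,1])<35)&(P[:,2]>45)&(P[:,2]<56)
    for s in(1,-1):
        k=m&(s*P[:,1]>5)&(s*P[:,1]<16)&(P[:,0]>5); print("wall",s,k.sum(),np.percentile(P[k,1],[3,97]).round(1) if k.any() else 0, P[k,0].max() if k.any() else 0)
    m=(P[:,2]>4)&(P[:,2]<30)&(abs(P[:,0])<60)&(abs(P[:,1])<40)&(P[:,0]>10)
    print("foot y",np.percentile(P[m,1],[1,99]).round(1),"x max",np.percentile(P[m,0],99))
E
python3 -c "
from rel import *
rel('w7.npz')"
```

```text
case z 150 37 x 29.5 y lo/hi [-3.7  6.8]
case z 165 42 x 29.5 y lo/hi [-3.8  6.9]
case z 180 52 x 29.5 y lo/hi [-3.9  6.8]
case z 195 75 x 29.6 y lo/hi [-4.2  6.8]
wall 1 165 [ 8.2 12.5] 39.75015448417282
wall -1 174 [-14.   -9.7] 39.912484082321015
foot y [-29.9  28.7] x max 45.522354420797924
```

```bash
python3 - <<'E'
from rel import *
R=frame(CAD[1])
s=manip.sense();print(s["clock"],R.T@(s["position"]-CAD[0])*1e3,s["qd"].round(3))
manip.move_straight(CAD[0]+[0,0,.19],down(CAD[1]),feed=.1)
manip.dwell(.2)
s=manip.sense();print(s["clock"],R.T@(s["position"]-CAD[0])*1e3)
i=manip.camera_info("wrist");p,d=manip.get_image("wrist");cv2.imwrite("pics/w8.png",p[...,::-1]);np.savez("w8.npz",p=p,d=d,T=i["camera_from_world"])
rel("w8.npz")
E
```

```text
23.4583 [ -1.36788785   0.78984583 218.10891402] [-0.    -0.004 -0.007 -0.005 -0.002  0.   ]
24.1083 [  0.39868487  -0.27749553 190.91858432]
case z 120 24 x 31.6 y lo/hi [-5.4  5.3]
case z 135 42 x 31.6 y lo/hi [-5.5  5.5]
case z 150 52 x 31.6 y lo/hi [-5.4  5.6]
case z 165 76 x 31.6 y lo/hi [-5.2  5.6]
case z 180 92 x 31.6 y lo/hi [-5.3  5.6]
case z 195 188 x 31.4 y lo/hi [-11.8  14.1]
wall 1 194 [ 8.6 13.2] 39.80134334370564
wall -1 190 [-13.7  -9.7] 39.719848372920936
foot y [-30.   28.8] x max 45.8589476604558
```

Straight moves settle within 0.3 mm. In the wrist frame the case is off the slot by about 0.9 mm in x and 0.5 mm in y, so I correct that and lower it guarded.

```bash
python3 - <<'E'
from rel import *
R=frame(CAD[1]);o=CAD[0];r=down(CAD[1])
def pr(n):
    s=manip.sense();print(n,round(s["clock"],2),(R.T@(s["position"]-o)*1e3).round(2),(R.T@s["wrist_force"]).round(2),np.round(s["moment"],2),round(float(s["grip_width"])*1e3,2))
X,Y=-.0008,-.0006
manip.move_straight(o+R@[X,Y,.137],r,feed=.1); pr(0)
print(manip.move_straight(o+R@[X,Y,.095],r,feed=.04,max_force=6)); pr(1)
p,d=manip.get_image("scene");cv2.imwrite("pics/s8.png",cv2.resize(p[220:380,120:340,::-1],None,fx=3.4,fy=3.4,interpolation=2))
E
```

```text
0 24.84 [ -0.58  -0.77 137.2 ] [-0.1   0.21 -0.33] [-0.04 -0.07 -0.  ] 11.34
False
1 26.04 [-0.55 -0.72 95.39] [-0.23  0.46 -0.92] [-0.    0.01 -0.02] 11.42
```

View pics/s8.png

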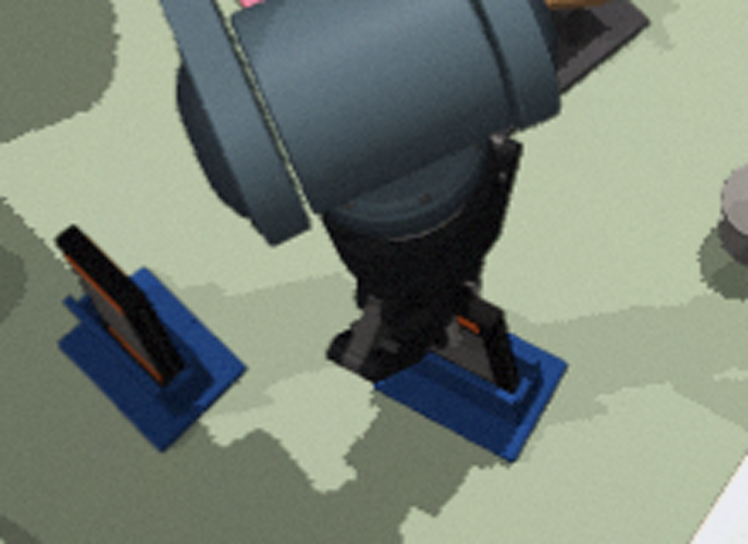

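The case is in the slot, at (490,350) in the crop, with no contact force yet. Next: lower to the floor, lean gently, release.

```bash
python3 - <<'E'
from rel import *
R=frame(CAD[1]);o=CAD[0];r=down(CAD[1])
def pr(n):
    s=manip.sense();print(n,round(s["clock"],2),(R.T@(s["position"]-o)*1e3).round(2),(R.T@s["wrist_force"]).round(2),np.round(s["moment"],2),round(float(s["grip_width"])*1e3,2));return R.T@(s["position"]-o)
X,Y=-.0008,-.0006
print(manip.move_straight(o+R@[X,Y,.078],r,feed=.02,max_force=4)); t=pr(1)
b=np.array([X,Y,t[2]-.0756+.0006]); a=np.radians(4)
z=np.array([0,-np.sin(a),-np.cos(a)]);x=np.array([1,0,0]);rt=rv(R@x,R@np.cross(z,x),R@z)
print(manip.move_straight(o+R@(b-z*.0756),rt,feed=.02,max_force=5)); t=pr(2)
p,_=manip.get_image("scene");cv2.imwrite("pics/s9.png",cv2.resize(p[220:380,120:340,::-1],None,fx=3.4,fy=3.4,interpolation=2))
E
```

```text
True
1 26.64 [-0.78 -0.64 85.42] [-0.96  0.2   4.12] [-0.04  0.07  0.06] 11.1
True
2 26.98 [-1.02  4.7  85.27] [ 0.34 -2.02  0.31] [-0.39 -0.1   0.01] 11.17
```

View pics/s9.png

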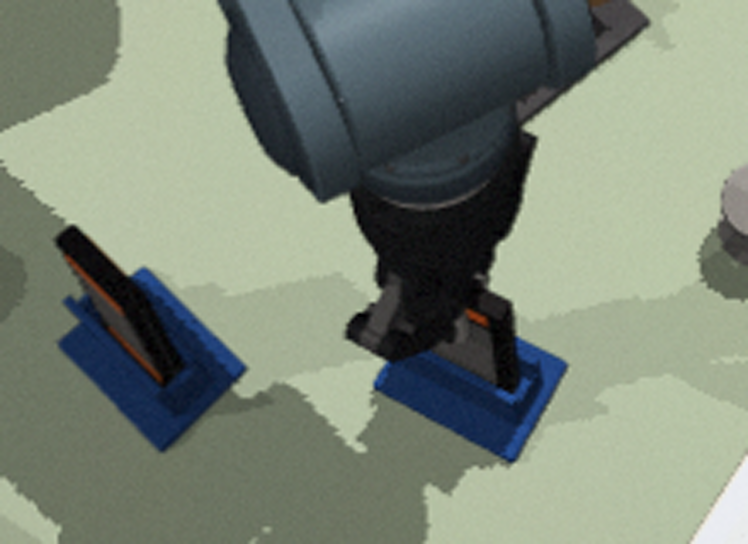

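```bash
python3 - <<'E'
from rel import *
R=frame(CAD[1]);o=CAD[0]
def pr(n):
    s=manip.sense();print(n,round(s["clock"],2),(R.T@(s["position"]-o)*1e3).round(2),(R.T@s["wrist_force"]).round(2),round(float(s["grip_width"])*1e3,2));return s
s=pr(0);rt=s["eef_rot"];z=Ro.from_rotvec(rt).as_matrix()[:,2];print((R.T@z).round(3))
print(manip.move_straight(s["position"]+z*.003,rt,feed=.01,max_force=3));s=pr(1)
manip.gripper_to(.04);manip.dwell(.3);s=pr(2)
manip.move_straight(s["position"]-z*.09,rt,feed=.12)
manip.move_to(o+R@[-.06,0,.27],down(CAD[1]));manip.dwell(.3);pr(3)
for n in("scene","top"):
    p,d=manip.get_image(n);np.savez(f"{n}9.npz",p=p,d=d)
    c=p[220:380,120:340] if n=="scene" else p[130:290,380:540]
    cv2.imwrite(f"pics/{n}9.png",cv2.resize(c[...,::-1],None,fx=3.4,fy=3.4,interpolation=2)); cv2.imwrite(f"pics/{n}9f.png",p[...,::-1])
i=manip.camera_info("wrist");p,d=manip.get_image("wrist");cv2.imwrite("pics/w9.png",p[...,::-1]);np.savez("w9.npz",p=p,d=d,T=i["camera_from_world"])
C=cloud(d,i);P=(C-o)@R*1e3;P=P.reshape(-1,3)
for h in(60,75,90,105,112,118,121,124):
    m=(abs(P[:,0])<45)&(abs(P[:,1])<35)&(abs(P[:,2]-h)<2)
    if m.sum()>3: print(h,m.sum(),np.percentile(P[m,1],[3,97]).round(1),np.percentile(P[m,0],[3,97]).round(1))
m=(abs(P[:,0])<45)&(abs(P[:,1])<35)&(P[:,2]<140)&(P[:,2]>55);print("top z",np.percentile(P[m,2],99))
E
```

```text
0 27.02 [-1.08  4.69 85.15] [ 0.94 -3.03  0.17] 11.14
[-0.    -0.075 -0.997]
True
1 27.23 [-1.07  4.51 84.89] [1.13 0.24 4.17] 11.32
2 27.93 [-1.19  4.31 84.58] [ 0.04 -0.45 -0.98] 40.01
3 29.65 [-60.12   0.64 268.33] [-0.13 -0.31  0.26] 40.3
105 12 [0.3 0.3] [-28.1  27.5]
112 26 [0.3 0.3] [-17.6  20.9]
118 351 [ 1.3 13.2] [-27.6  28.9]
121 808 [ 2.2 12.6] [-27.6  28.6]
124 7 [ 5.1 10.6] [-22.2  24.4]
top z 121.92748560115415
```

View pics/scene9.png

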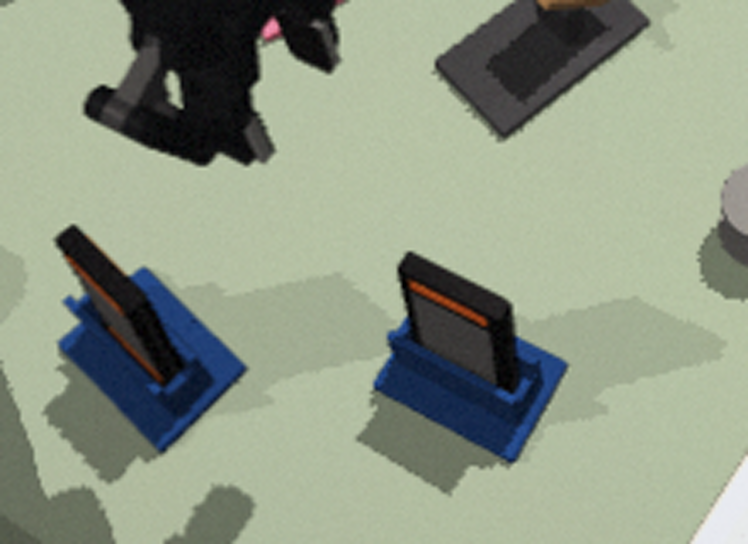

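View pics/w9.png

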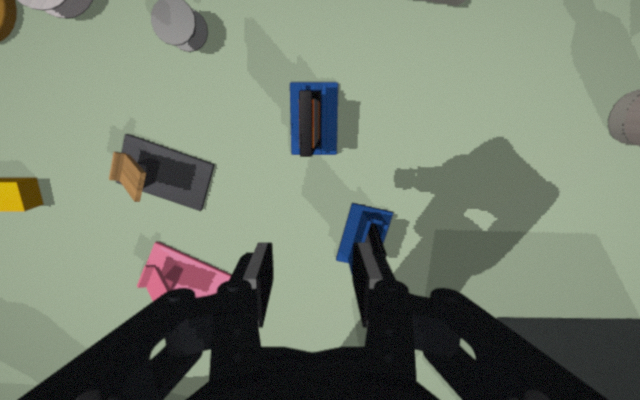

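View pics/scene9f.png

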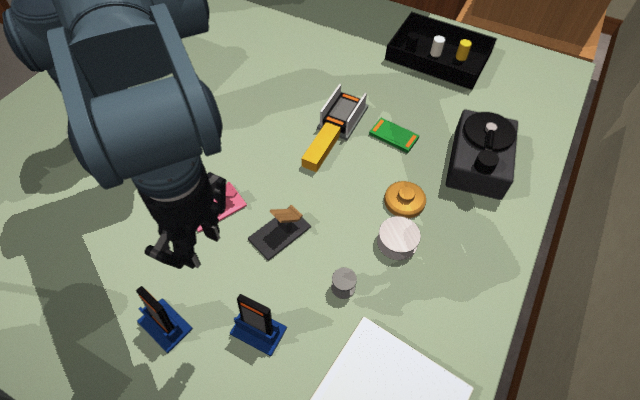

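The case stands in its caddy at (258,318) in the full scene picture, leaning to +y. Its top measures about 120 mm. The full caddy (163,318), the stack (343,110), lid, reel and spool look unmoved.

```bash
python3 - <<'E'
from bench import manip
print(manip.sign_off(), manip.sense()["clock"])
E
```

```text
the job is handed in; nothing more can be done
the job is handed in; nothing more can be done
```

The top case now stands upright in the empty blue caddy, and I handed the job in about 30 s into the 67 s allowed.

**What I did**
- I pushed the top case off the stack with shut fingers until it lay wholly on the yellow ledge, centred about 121 mm out.
- I leaned it on the wooden rest and let go. It touched the board and lip within 1 mm of where I had computed.
- I pinched it by its raised end and lowered it into the slot. It touched the floor with the underside at about 9.8 mm, against the stated 9.5 mm.
- I leaned it about 4° to the caddy's +y side before letting go. Contact forces at the guarded contacts stayed around 4 N.

**Last checks**
- **Dealt case:** its top measured about 120 mm, after allowing for the wrist camera reading about 2 mm high. It leans onto the +y wall, and the gripper was well clear of it.
- **Everything else:** the two lower cases, the other caddy's case, the lid, spool and reel look unmoved in the last scene picture. I checked these by eye and did not measure them.

**Disagreements:** no check failed. The top and wrist cameras differed by 1–2 mm on the caddy and rest, so I used averages. Joint-space moves settled about 1.5 mm off target, so I corrected position with straight moves before inserting the case.

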